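# Click the tool-ring collar onto the inoculation stand

### The job

Pick up the blue collar and slide it, flange down, onto the stand's upright rod, with its tool ring over the white drip dish. Push it down past the sprung ball until the ball clicks out above the collar, press it home on the seat's rubber pad with about 10 N, then let go. The seat is set at an unknown height, so go by feel and never push harder than 25 N; leave the bottle, jar, lamp and saucer alone.

Things in the scene. Friction and masses are not known exactly. Their poses are not given: they have to be found in the camera images.
- collar: Loose blue collar standing on the table, 90 to 160 g: sleeve 28 mm outside, 18 mm through bore, 36 mm tall, its lowest 8 mm a 40 mm flange. The bore's lower mouth is a 45 degree cone, 28 mm wide. Grip it above the flange on two flats 30 mm apart, 16 mm wide, facing its +y and -y. A 12 mm wide arm runs from the flange along +x to the tool ring. Origin: centre of underside; z up the bore.
- tool_ring (a point): Centre of the collar's small open aluminium tool ring (28 mm outside, 8 mm thick, level with the flange), 60 mm from the bore's axis along the collar's +x, 4 mm above its underside.
- stand: Fixed stand: grey base plate 150 x 100 x 15 mm (50 mm behind to 100 mm ahead of the rod along x), upright steel rod, 16 mm diameter. Origin: on the rod's axis at table height; x from rod to drip dish, z up. On the rod is a brass seat ring, 38 mm wide, at a fixed but unmeasured height: the top of its black rubber pad lies anywhere from 48 to 64 mm above the table.
- rod_tip (a point): Centre of the rod's top, 117 mm above the table; the top 5 mm taper to 10 mm diameter. When the collar is home its underside lies on the seat's pad and the rod stands 17 to 33 mm above the collar's rim.
- dish_centre (a point): Centre of the white ceramic drip dish (60 mm diameter, rim 25 mm above the table) on the base plate, 60 mm from the rod's axis along the stand's +x; the tool ring must end above it.
- ball (a joint): Travel of the 12 mm sprung brass ball into the rod, m: 0 out (sticks out 5 mm), 0.002 to 0.006 pressed in by the bore. On the rod's -x side, centre 44 mm above the pad's top. The cone mouth meets it (4 to 12 N of push), the collar then drags lightly for its length, then the ball clicks out over the rim, nudging the collar down, 2 mm before the flange meets the pad. It locks the collar.
- bottle: Clear bottle with white cap, 64 mm diameter, 170 mm tall. Bystander. Origin: centre of its underside.
- jar: Amber jar with white lid, 68 mm diameter, 85 mm tall. Bystander. Origin: centre of its underside.
- lamp: Green glass spirit lamp, unlit, 68 mm diameter, 64 mm tall. Bystander. Origin: centre of its underside.
- saucer: Blue ceramic saucer, 110 mm diameter, 18 mm tall. Bystander. Origin: centre of its underside.
- pad (a joint): Squeeze of the seat's black rubber pad under the collar, m: 0 free, 0.002 fully squeezed and then rigid. It takes 1 N to start and 6 N per mm, so 10 N squeezes it about 1.5 mm.
Not all that is in view belongs to the job. There is more than one size of the collar; the job needs the smallest.

How it is judged (in metres and radians):
On the way, in this order (a step that is already met when the one before it is completed fails the run):
1. the collar is lifted clear of the table (height (world z) of collar above 0.06 m), for 0.1 s.
2. the collar, on the rod, presses the ball in (value of joint ball above 0.0015 m and horizontal distance between collar and rod_tip below 0.005 m), for 0.1 s.
3. with the ball out again above it, the collar is pressed home on the pad (about 5 N or more) (value of joint pad above 0.0006 m and value of joint ball below 0.001 m and horizontal distance between collar and rod_tip below 0.005 m), for 0.1 s.
At the end, for the whole second after the job is handed in: The collar is on the rod (axes within 5 mm and 0.12 rad, upright, flange down) with its underside 44 to 68 mm above the table, the ball sprung out again above it (within 1 mm of fully out), the tool ring within 20 mm of over the dish's centre, all at rest (value of joint ball below 0.001 m and height (world z) of collar between 0.044 and 0.068 m and horizontal distance between collar and rod_tip below 0.005 m and angle between the z axis of collar and the z axis of stand, either way round below 0.12 rad and horizontal distance between tool_ring and dish_centre below 0.02 m and linear speed of collar below 0.02 m/s); the robot touches nothing.
It fails at once if the collar is forced on the stand: all contact forces between them (push on the seat, side forces and the ball's squeeze) add up to more than 30 N (contact force between collar and stand above 30 N).
It fails at once if the bottle is disturbed (30 mm) (distance of bottle from where it was at the start of the episode above 0.03 m).
It fails at once if the jar is disturbed (30 mm) (distance of jar from where it was at the start of the episode above 0.03 m).
It fails at once if the lamp is disturbed (30 mm) (distance of lamp from where it was at the start of the episode above 0.03 m).
It fails at once if the saucer is disturbed (30 mm) (distance of saucer from where it was at the start of the episode above 0.03 m).
It also fails if it takes over 59 s, if anything falls off the work surface, if the arm or the gripper's body presses on something with over 40 N, if the wrist force passes 120 N, or if a joint passes its speed limit or range.

### The arm

A 6-joint arm with a two-finger parallel gripper is mounted at the origin on the work surface. World frame = base frame: x ahead of the robot, y to its left, z up, the work surface at z = 0. Lengths are in m, angles in degrees, forces in N, time in s.
With the tool pointing down it reaches from about 0.325 to 0.9 m from the base axis. Payload 6.1 kg.
Tool frame: the origin (TCP) lies midway between the tips of the shut fingers; the grasp point (between the pads) lies 19 mm behind it (pinch_z is the distance from the TCP to the grasp point, in m); z points along the fingers, y is the line along which they close (so a half turn about z gives the same grasp; the last joint's range is limited). The gripper opens to 87 mm and grips with 3 to 60 N. Pads are 19 mm wide; open, the fingers measure 117 mm over their backs; the gripper's body (75 mm by 190 mm) begins 51 mm behind the grasp point.
Start: joints at [56.545, 12.628, 87.462, -0, 79.91, -7.225], TCP at [0.276, 0.561, 0.223] pointing down, gripper open.
Joint ranges: [-170.65, 170.65], [-52.31, 119.04], [5.05, 147.46], [-71.25, 251.25], [11.57, 151.72], [-153.62, 153.62]. Speed limits (degrees/s): [147.25, 147.25, 172.46, 180, 180, 180].

### API

Orientations are given as a 3x3 rotation matrix whose columns are the frame's x, y, z axes.
In Python, from bench import * gives the robot as it stands.
- The arm moves only by the tool step_arm, never from a script. Its argument "increments" is a list of rows, each a list of 6 numbers: the shift along the tool's x, y, z as a fraction of full scale, then the turn, a rotation vector about the tool's x, y, z as a fraction of full scale. In form: [[x, y, z, rx, ry, rz], ...]. A call has 1 to 5 rows; each row shifts and turns the commanded pose from where the row before left it, along the tool's axes as they then stand; what a row does not reach is not made up. Full scale, the value 1, is 30 mm for a shift and 4 degrees for a turn. A row lasts 1/12 s, in which the tool goes at most 41.7 mm and 7.16 degrees, less where a joint would pass 70% of its speed; a pose out of reach is approached as far as the arm can. A call with a number of a shift or a turn outside -1 to 1 is refused whole. A call with a gripper value outside its range is refused whole. "claw" is the closure, from -1 (fully open) to 1 (shut), set as the call begins (left out, the last holds). The fingers move at their own pace and stop on an object; the grip force is fixed at half the most. Time passes only in rows, so rows that do not move let the fingers close. It gives the time, the measured TCP pose, the force, the opening and the grip force at its end, in the units of the state.
- read_state(): the state, without advancing time (a new reading comes with each control period).
- read_camera(name): name is "scene" or "top"; returns a dict with "pixels" (384x512x3 uint8, blue, green, red), "fx", "fy", "cx", "cy" (pixels), "k1" (the pictures are not rectified: a ray, as slopes to the right and down, at radius r is drawn at 1 + k1 r^2 times it, then the intrinsics apply), "eye" and "rotation" of the camera in the world. Camera axes: x right, y up, looking along -z (the intrinsics and any distortion apply to the point x, -y, -z); pixel columns grow to the right and rows downward; lengths in m; the calibration is good to about 2 mm. A picture is of the moment at which its call begins. There is no depth.
- hand_in(): hands the job in; it is judged then, once.
Trained networks look in the newest picture that a camera, given by its name, has taken for a name from the list of things; names that differ only in an ending like _2 or _b are one class to them, and where a whole thing is asked for, a point or a joint stands for the part that bears it (a point fixed in the world has none). Each returns a list of dicts, best first, with "conf" (0 to 1); they miss things now and then, are a little off and sometimes report something else, mostly with a low value. They report only what shows in the picture. A call takes as long as a camera call. They do not tell look-alikes from the thing itself.
- trace(camera, label): "region" (384x512 bool, what is visible of it) and "extent" ([left, top, width, height] in pixels, round what is visible of it).
The state is a dict: "time_s": time; "joints": joint angles; "qvel": joint speeds; "joint_torque": joint torques, N m; "position": TCP position; "orientation": TCP orientation; "contact_force": force on the tool from outside, world axes, zero at the start; "ft_torque": the same for the moment, N m; "opening": finger opening in m; "gripper_force": force on a finger pad.
Only numpy, scipy, OpenCV 4.12 (cv2) and the standard library are available. Lean on these libraries where they do the work, as an engineer would, in place of code of your own. Each camera call takes 0.05 s, during which the arm holds its last target. There are 200 camera calls.

## Working session

There is one attempt and no reset: what is moved stays moved. The work goes in short steps, Python scripts to look and compute and a tool call to move; the robot and the scene stay as the last step left them, time stands still between calls to the robot, and variables do not carry over. Pictures are saved under pics/ and viewed, at most 10 in all, crops included, and the job is handed in when it is done.

Besides the shell and the picture viewer there is one more tool, called after ">>>" by a JSON object that holds its "op" and its "data". step_arm: Moves the arm, as the interface text tells. Shift numbers are shares of 30 mm and turn numbers shares of 4 degrees, none past 1 either way. Its arguments: {"type":"object","properties":{"increments":{"type":"array"},"claw":{"type":"number"}},"required":["increments"]}

```bash
mkdir -p pics
python3 - <<'E'
from bench import *
import cv2,numpy as np
for n in("scene","top"):
    c=read_camera(n); cv2.imwrite(f"pics/{n}0.png",c["pixels"])
    print(n,c["fx"],c["cx"],c["cy"],c["k1"],np.round(c["eye"],3),np.round(c["rotation"],3).tolist())
    for l in("collar","stand","tool_ring","dish_centre","bottle","jar","lamp","saucer","rod_tip"):
        try: print(l,[(round(d["conf"],2),d["extent"]) for d in trace(n,l)][:5])
        except Exception as e: print(l,e)
s=read_state();print({k:(np.round(v,3).tolist()) for k,v in s.items()})
E
```

```text
scene 365.83368176973585 256.6960088933166 190.99020268806453 -0.06216689582020247 [0.948 0.59  0.799] [[-0.821, -0.409, 0.398], [0.571, -0.562, 0.599], [-0.021, 0.719, 0.695]]
collar [(0.95, [318.7, 207.6, 43.3, 27.7]), (0.7, [363.8, 238.7, 42.5, 31.7]), (0.67, [312.5, 246.5, 25.7, 33.2])]
stand [(0.95, [199.5, 154.1, 58.6, 51.2])]
tool_ring [(0.95, [363.4, 240.4, 43.6, 29.0]), (0.82, [313.8, 248.5, 22.4, 33.4]), (0.77, [319.6, 208.9, 43.9, 24.0])]
dish_centre [(0.69, [230.0, 167.9, 16.4, 7.3]), (0.67, [203.5, 153.8, 51.2, 51.3])]
bottle [(0.82, [186.0, 98.5, 17.6, 48.5])]
jar [(0.62, [388.4, 297.0, 36.6, 44.3])]
lamp [(0.85, [151.2, 160.5, 20.1, 22.4])]
saucer [(0.69, [263.5, 315.1, 49.0, 47.5]), (0.38, [203.0, 157.2, 53.4, 46.9])]
rod_tip [(0.64, [203.2, 157.9, 55.7, 44.7])]
top 456.75012293173444 261.5067124724039 186.14392900249965 -0.08202973352616062 [0.366 0.01  1.62 ] [[-0.021, 0.995, -0.097], [-1.0, -0.02, 0.002], [0.0, 0.097, 0.995]]
collar [(0.83, [165.0, 220.7, 16.3, 29.1]), (0.49, [190.0, 179.5, 18.9, 23.3]), (0.48, [209.2, 212.8, 27.5, 31.9])]
stand [(0.55, [295.9, 157.3, 31.0, 42.3])]
tool_ring [(0.69, [192.5, 181.6, 16.8, 23.0]), (0.48, [164.6, 223.8, 12.7, 24.8])]
dish_centre [(0.58, [297.6, 157.0, 24.1, 41.4])]
bottle [(0.85, [379.6, 173.3, 25.6, 19.7])]
jar [(0.78, [117.8, 191.1, 23.4, 18.0])]
lamp [(0.84, [352.0, 126.7, 14.6, 16.0])]
saucer [(0.7, [155.0, 122.6, 28.4, 30.3])]
rod_tip [(0.67, [298.7, 159.0, 28.2, 42.5]), (0.42, [119.0, 192.4, 20.7, 15.2])]
{'time_s': 1.0, 'joints': [56.546, 12.627, 87.462, -0.001, 79.908, -7.224], 'qvel': [0.024, 0.023, -0.056, -0.043, 0.019, -0.143], 'joint_torque': [0.0, -49.457, -38.772, 0.07, 0.047, 0.0], 'position': [0.276, 0.561, 0.223], 'orientation': [[-0.897, 0.442, 0.0], [0.442, 0.897, 0.0], [-0.0, 0.0, -1.0]], 'contact_force': [-0.344, -0.602, -0.101], 'ft_torque': [0.003, 0.005, -0.031], 'gripper_force': 0.0, 'opening': 0.087}
```

Run:
```python
import cv2
a=cv2.imread("pics/scene0.png");cv2.imwrite("pics/s1.png",cv2.resize(a[195:295,295:425],None,fx=6,fy=6,interpolation=3)[:600,:800])
cv2.imwrite("pics/s2.png",cv2.resize(a[140:220,180:280],None,fx=7,fy=7,interpolation=3))
b=cv2.imread("pics/top0.png");cv2.imwrite("pics/t1.png",cv2.resize(b[110:260,140:340],None,fx=4,fy=4,interpolation=3))
```

```text
(no output)
```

View pics/s1.png

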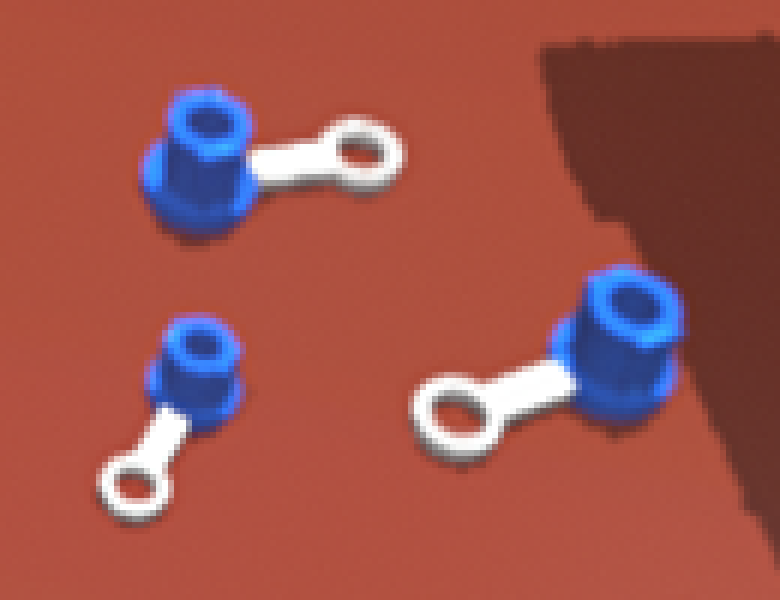

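View pics/s2.png

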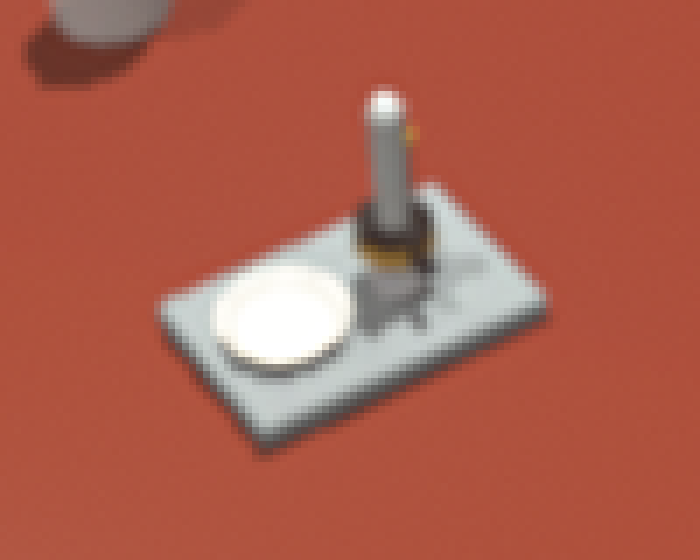

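View pics/t1.png

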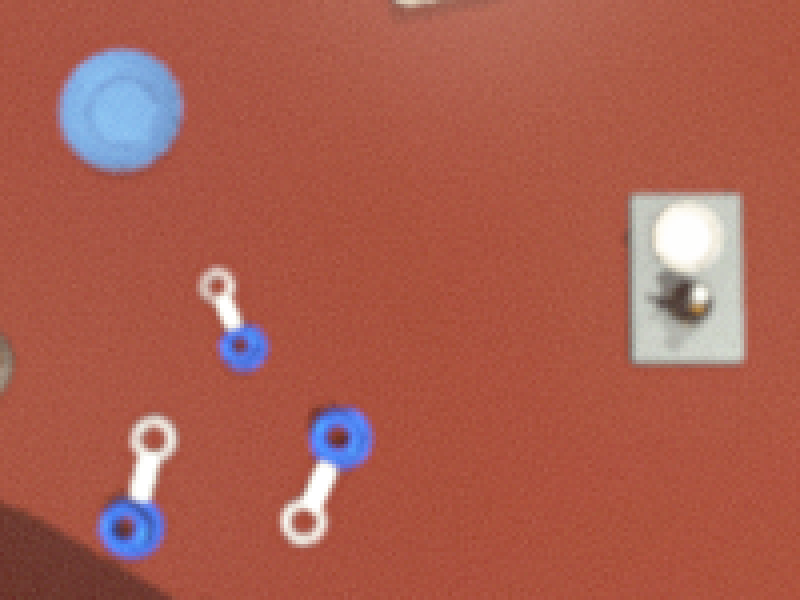

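Candidates (scene pixels): collar at (328,252), collar at (329,215), collar at (399,246), plus the blue saucer at (288,338) and the dish. The collar at (328,252) is the smallest in both close crops, with a bore-to-ring distance of about 58 mm. The rod tip is at scene (235,153), the dish at (220,185), and the brass ball on the rod faces away from the dish.

```bash
cat > h.py <<'E'
from bench import *
import numpy as np, cv2
def ray(c,u,v):
    K=np.array([[c["fx"],0,c["cx"]],[0,c["fy"],c["cy"]],[0,0,1.]])
    x,y=cv2.undistortPoints(np.array([[[u,v]]],float),K,np.array([c["k1"],0,0,0.]))[0,0]
    return np.array(c["eye"]),np.array(c["rotation"])@np.array([x,-y,-1])
def at(c,u,v,z):
    e,d=ray(c,u,v); return e+d*(z-e[2])/d[2]
def proj(c,p):
    q=np.array(c["rotation"]).T@(np.array(p)-c["eye"]); x,y=q[0]/-q[2],-q[1]/-q[2]; s=1+c["k1"]*(x*x+y*y)
    return c["fx"]*x*s+c["cx"],c["fy"]*y*s+c["cy"]
E
python3 - <<'E'
from h import *
cs,ct=read_camera("scene"),read_camera("top")
for n,z,a,b in(("collar",.036,(328.4,251.75),(200.1,196.4)),("ring",.008,(317.25,275.6),(193.9,181.1)),("rod",.117,(234.9,153.4),(314.6,183.4)),("dish",.025,(220,185),(311.1,168.9))):
    print(n,np.round(at(cs,*a,z),4),np.round(at(ct,*b,z),4))
for n in("lamp","bottle","jar","saucer"):
    for c,l in((cs,"scene"),(ct,"top")):
        d=trace(l,n)[0]["extent"]; print(n,l,np.round(at(c,d[0]+d[2]/2,d[1]+d[3]/2,.04),3))
E
```

```text
collar [0.49   0.2243 0.036 ] [0.4881 0.221  0.036 ]
ring [0.5462 0.2492 0.008 ] [0.5452 0.2464 0.008 ]
rod [ 0.5173 -0.17    0.117 ] [ 0.5172 -0.1693  0.117 ]
dish [ 0.5814 -0.166   0.025 ] [ 0.5781 -0.1696  0.025 ]
lamp scene [ 0.712 -0.311  0.04 ]
lamp top [ 0.688 -0.338  0.04 ]
bottle scene [ 0.487 -0.505  0.04 ]
bottle top [ 0.521 -0.461  0.04 ]
jar scene [0.475 0.465 0.04 ]
jar top [0.479 0.463 0.04 ]
saucer scene [0.712 0.342 0.04 ]
saucer top [0.693 0.32  0.04 ]
```

>>> {"op": "step_arm", "data": {"increments": [[0,0,0,0,0,-1],[0,0,0,0,0,-1],[0,0,0,0,0,-1],[0,0,0,0,0,-1],[0,0,0,0,0,-1]], "claw": -1}}

```text
time_s: 1.92
position: [0.2762, 0.5606, 0.2225]
orientation: [[-0.994, 0.105, -0.0], [0.105, 0.994, 0.0], [0.0, 0.0, -1.0]]
contact_force: [-0.4, -0.2, 0.0]
opening: 0.0869
gripper_force: 0.0
```

>>> {"op": "step_arm", "data": {"increments": [[0,0,0,0,0,-1],[0,0,0,0,0,-1],[0,0,0,0,0,-1],[0,0,0,0,0,-1],[0,0,0,0,0,-1]]}}

```text
time_s: 2.33
position: [0.2762, 0.5606, 0.2225]
orientation: [[-0.97, -0.241, -0.0], [-0.241, 0.97, -0.0], [0.0, -0.0, -1.0]]
contact_force: [0.2, 0.4, -0.7]
opening: 0.087
gripper_force: 0.0
```

>>> {"op": "step_arm", "data": {"increments": [[0,0,0,0,0,-1],[0,0,0,0,0,-1],[0,0,0,0,0,-0.5],[0,-0.5,0,0,0,0],[-0.14,-0.95,0,0,0,0]]}}

```text
time_s: 2.75
position: [0.2962, 0.5237, 0.2224]
orientation: [[-0.914, -0.406, -0.001], [-0.406, 0.914, 0.001], [0.0, 0.001, -1.0]]
contact_force: [0.7, -0.2, -0.8]
opening: 0.0869
gripper_force: 0.0
```

>>> {"op": "step_arm", "data": {"increments": [[-0.14,-0.95,0,0,0,0],[-0.14,-0.95,0,0,0,0],[-0.14,-0.95,0,0,0,0],[-0.14,-0.95,0,0,0,0],[-0.14,-0.95,0,0,0,0]]}}

```text
time_s: 3.17
position: [0.3748, 0.3994, 0.2227]
orientation: [[-0.915, -0.403, 0.0], [-0.403, 0.915, 0.0], [-0.0, 0.0, -1.0]]
contact_force: [0.3, 1.5, -1.0]
opening: 0.087
gripper_force: 0.0
```

>>> {"op": "step_arm", "data": {"increments": [[-0.15,-0.95,0,0,0,0],[-0.15,-0.95,0,0,0,0],[-0.15,-0.95,0,0,0,0],[-0.15,-0.95,0,0,0,0],[-0.15,-0.95,0,0,0,0]]}}

```text
time_s: 3.58
position: [0.4529, 0.278, 0.2228]
orientation: [[-0.915, -0.403, 0.0], [-0.403, 0.915, 0.0], [-0.001, 0.0, -1.0]]
contact_force: [-0.1, 1.5, 0.2]
opening: 0.0869
gripper_force: 0.0
```

>>> {"op": "step_arm", "data": {"increments": [[-0.18,-0.95,0,0,0,0],[-0.18,-0.8,0,0,0,0],[0,-0.45,0.5,0,0,0],[0,0,0.9,0,0,0],[0,0,0.6,0,0,0]]}}

```text
time_s: 4.0
position: [0.4892, 0.222, 0.1614]
orientation: [[-0.916, -0.401, 0.0], [-0.401, 0.916, 0.0], [-0.0, -0.0, -1.0]]
contact_force: [-0.2, 0.7, -1.0]
opening: 0.0871
gripper_force: 0.0
```

>>> {"op": "step_arm", "data": {"increments": [[0,0,0.9,0,0,0],[0,0,0.9,0,0,0],[0,0,0.9,0,0,0],[0,0,0.6,0,0,0],[0,0,0,0,0,0]]}}

```text
time_s: 4.42
position: [0.4853, 0.2221, 0.0591]
orientation: [[-0.915, -0.403, -0.008], [-0.403, 0.915, -0.002], [0.008, 0.001, -1.0]]
contact_force: [-1.6, 0.6, -0.1]
opening: 0.0869
gripper_force: 0.0
```

Run:
```python
from h import *
a=read_camera("scene")["pixels"];cv2.imwrite("pics/s3.png",cv2.resize(a[185:295,270:400],None,fx=5,fy=5,interpolation=3))
print(read_state()["position"])
```

```text
[0.48682766 0.22257182 0.06147429]
```

View pics/s3.png

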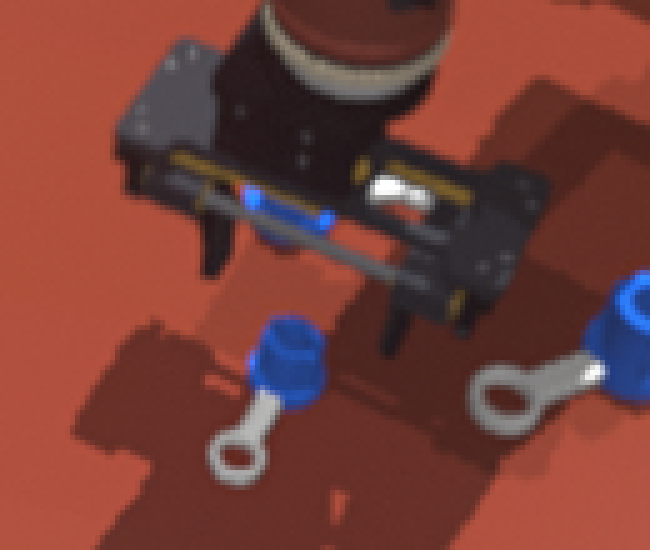

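>>> {"op": "step_arm", "data": {"increments": [[0,0,0,0,0,0],[0,0,0.5,0,0,0],[0,0,0.6,0,0,0],[0,0,0.4,0,0,0],[0,0,0,0,0,0]]}}

```text
time_s: 4.88
position: [0.4879, 0.2229, 0.0175]
orientation: [[-0.915, -0.403, -0.002], [-0.403, 0.915, -0.001], [0.002, 0.0, -1.0]]
contact_force: [-1.0, -0.9, -0.5]
opening: 0.0871
gripper_force: 0.0
```

>>> {"op": "step_arm", "data": {"increments": [[0,0,0.1,0,0,0],[0,0,0,0,0,0],[0,0,0,0,0,0]]}}

```text
time_s: 5.13
position: [0.4896, 0.2235, 0.0166]
orientation: [[-0.915, -0.403, 0.002], [-0.403, 0.915, 0.0], [-0.002, -0.0, -1.0]]
contact_force: [-0.4, -0.3, 0.6]
opening: 0.0871
gripper_force: 0.0
```

>>> {"op": "step_arm", "data": {"increments": [[0,0,0.16,0,0,0],[0,0,0,0,0,0],[0,0,0,0,0,0]]}}

```text
time_s: 5.38
position: [0.4887, 0.2232, 0.0107]
orientation: [[-0.915, -0.403, -0.0], [-0.403, 0.915, -0.0], [0.0, 0.0, -1.0]]
contact_force: [-0.3, -0.7, 0.4]
opening: 0.087
gripper_force: 0.0
```

>>> {"op": "step_arm", "data": {"increments": [[0,0,0,0,0,0],[0,0,0,0,0,0],[0,0,0,0,0,0],[0,0,0,0,0,0],[0,0,0,0,0,0]], "claw": 1}}

```text
time_s: 5.8
position: [0.4888, 0.2232, 0.0108]
orientation: [[-0.915, -0.403, 0.0], [-0.403, 0.915, 0.0], [-0.0, -0.0, -1.0]]
contact_force: [-1.4, -0.3, -0.4]
opening: 0.0616
gripper_force: 0.0
```

>>> {"op": "step_arm", "data": {"increments": [[0,0,0,0,0,0],[0,0,0,0,0,0],[0,0,0,0,0,0],[0,0,0,0,0,0],[0,0,0,0,0,0]]}}

```text
time_s: 6.22
position: [0.4888, 0.2232, 0.0107]
orientation: [[-0.915, -0.403, 0.0], [-0.403, 0.915, 0.0], [-0.0, -0.0, -1.0]]
contact_force: [0.4, 0.1, -0.4]
opening: 0.0298
gripper_force: 30.0
```

>>> {"op": "step_arm", "data": {"increments": [[0,0,-0.4,0,0,0],[0,0,-0.9,0,0,0],[0,0,-0.9,0,0,0],[0,0,-0.9,0,0,0],[0,0,-0.9,0,0,0]]}}

```text
time_s: 6.63
position: [0.4884, 0.2231, 0.1325]
orientation: [[-0.915, -0.403, -0.0], [-0.403, 0.915, -0.0], [0.0, 0.0, -1.0]]
contact_force: [0.1, -0.3, -1.5]
opening: 0.0299
gripper_force: 30.0
```

>>> {"op": "step_arm", "data": {"increments": [[0,0,-0.9,0,0,1],[0,0,-0.3,0,0,1],[0,0,0,0,0,1],[0,0,0,0,0,1],[0,0,0,0,0,1]]}}

```text
time_s: 7.05
position: [0.4888, 0.2232, 0.168]
orientation: [[-0.998, -0.062, 0.001], [-0.062, 0.998, 0.0], [-0.001, 0.0, -1.0]]
contact_force: [-0.2, -0.9, -1.8]
opening: 0.0298
gripper_force: 30.0
```

>>> {"op": "step_arm", "data": {"increments": [[0,0,0,0,0,0.94],[0,0,0,0,0,0],[0,0,0,0,0,0],[0,0,0,0,0,0]]}}

```text
time_s: 7.38
position: [0.4887, 0.2232, 0.1671]
orientation: [[-1.0, -0.002, 0.0], [-0.002, 1.0, 0.0], [-0.0, 0.0, -1.0]]
contact_force: [-0.1, 0.8, -1.1]
opening: 0.0297
gripper_force: 30.0
```

>>> {"op": "step_arm", "data": {"increments": [[-0.07,-0.6,0,0,0,0],[-0.07,-0.95,0,0,0,0],[-0.07,-0.95,0,0,0,0],[-0.07,-0.95,0,0,0,0],[-0.07,-0.95,0,0,0,0]]}}

```text
time_s: 7.8
position: [0.4991, 0.0901, 0.1669]
orientation: [[-1.0, -0.002, 0.0], [-0.002, 1.0, -0.0], [-0.0, -0.0, -1.0]]
contact_force: [0.6, 0.4, -0.9]
opening: 0.0299
gripper_force: 30.0
```

>>> {"op": "step_arm", "data": {"increments": [[-0.07,-0.95,0,0,0,0],[-0.07,-0.95,0,0,0,0],[-0.07,-0.95,0,0,0,0],[-0.07,-0.95,0,0,0,0],[-0.07,-0.95,0,0,0,0]]}}

```text
time_s: 8.22
position: [0.5097, -0.0527, 0.167]
orientation: [[-1.0, -0.002, 0.0], [-0.002, 1.0, -0.0], [-0.0, -0.0, -1.0]]
contact_force: [0.6, 0.1, -1.4]
opening: 0.0297
gripper_force: 30.0
```

>>> {"op": "step_arm", "data": {"increments": [[-0.07,-0.95,0,0,0,0],[-0.07,-0.95,0,0,0,0],[-0.07,-0.95,0,0,0,0],[-0.04,-0.15,0,0,0,0],[0,0,0,0,0,0]]}}

```text
time_s: 8.63
position: [0.5174, -0.143, 0.1668]
orientation: [[-1.0, 0.002, 0.0], [0.002, 1.0, -0.0], [-0.0, -0.0, -1.0]]
contact_force: [-0.2, 0.9, -1.1]
opening: 0.0297
gripper_force: 30.0
```

>>> {"op": "step_arm", "data": {"increments": [[0,0,0,0,0,0],[0,0,0,0,0,0],[0,0,0,0,0,0],[0,0,0,0,0,0]]}}

```text
time_s: 8.97
position: [0.5173, -0.1401, 0.1668]
orientation: [[-1.0, -0.002, -0.0], [-0.002, 1.0, 0.0], [0.0, 0.0, -1.0]]
contact_force: [0.7, -0.5, -1.0]
opening: 0.0299
gripper_force: 30.0
```

Run:
```python
from h import *
c=read_camera("scene");t=read_camera("top");p=read_state()["position"];print(p)
cv2.imwrite("pics/s4f.png",c["pixels"]);cv2.imwrite("pics/t4f.png",t["pixels"])
a=cv2.resize(c["pixels"][110:220,180:280],None,fx=5,fy=5,interpolation=3)
b=cv2.resize(t["pixels"][130:240,270:330],None,fx=5,fy=5,interpolation=3)
cv2.imwrite("pics/s4.png",np.hstack([a,b]))
print("bore underside if centred",proj(c,p-[0,0,.0107]),"ring",proj(c,p+[.06,0,-.0027]), "ring top",proj(t,p+[.06,0,-.0027]))
```

```text
[ 0.51740228 -0.1404755   0.16679709]
bore underside if centred (np.float64(239.4749446549182), np.float64(147.83974113795787)) ring (np.float64(221.39603859537576), np.float64(153.30540171886545)) ring top (np.float64(306.78164641400065), np.float64(163.50894647336222))
```

View pics/s4.png

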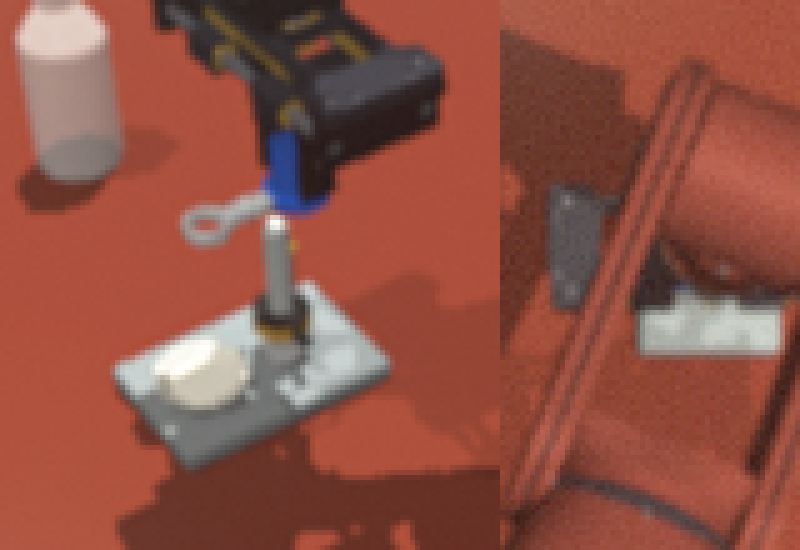

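>>> {"op": "step_arm", "data": {"increments": [[0,-0.5,0,0,0,0],[0,-0.48,0.3,0,0,0],[0,0,0.5,0,0,0],[0,0,0,0,0,0],[0,0,0,0,0,0]]}}

```text
time_s: 9.48
position: [0.5163, -0.1705, 0.1413]
orientation: [[-1.0, 0.0, -0.003], [0.0, 1.0, 0.001], [0.003, 0.001, -1.0]]
contact_force: [0.0, 0.2, -1.4]
opening: 0.0302
gripper_force: 30.0
```

Run:
```python
from h import *
import time
c=read_camera("scene");p=np.array(read_state()["position"]);print(p)
a=cv2.resize(c["pixels"][140:200,190:270],None,fx=10,fy=10,interpolation=3)
def dot(q,col):
    u,v=proj(c,q);cv2.circle(a,(int((u-190+.5)*10),int((v-140+.5)*10)),2,col,-1)
dot(np.array([.5173,-.170,.117]),(0,0,255))
for th in np.arange(0,6.28,.2):
    dot(p+[.06+.014*np.cos(th),.014*np.sin(th),-.0027],(0,255,0))
    dot(p+[.02*np.cos(th),.02*np.sin(th),-.0107],(0,255,255))
    dot([.5775+.03*np.cos(th),-.1695+.03*np.sin(th),.025],(255,0,255))
cv2.imwrite("pics/s5.png",a)
```

```text
[ 0.51691495 -0.17063795  0.14221838]
```

View pics/s5.png

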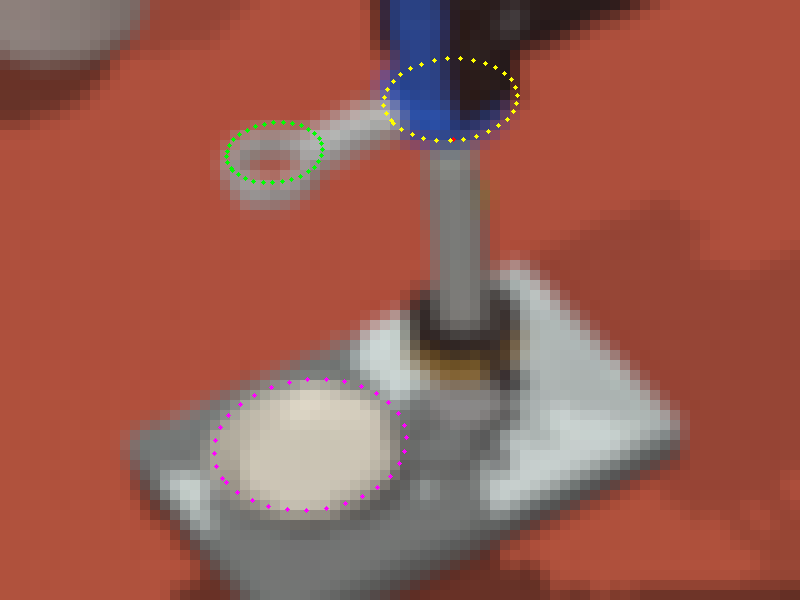

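>>> {"op": "step_arm", "data": {"increments": [[0.05,0.01,0.15,0,0,0],[0,0,0.2,0,0,0],[0,0,0.1,0,0,0],[0,0,0,0,0,0],[0,0,0,0,0,0]]}}

```text
time_s: 9.95
position: [0.5157, -0.1702, 0.129]
orientation: [[-1.0, -0.0, -0.001], [-0.0, 1.0, 0.0], [0.001, 0.0, -1.0]]
contact_force: [-1.1, 0.1, -1.7]
opening: 0.0299
gripper_force: 30.0
```

>>> {"op": "step_arm", "data": {"increments": [[0,0,0.07,0,0,0],[0,0,0.07,0,0,0],[0,0,0,0,0,0],[0,0,0,0,0,0]]}}

```text
time_s: 10.28
position: [0.5158, -0.1704, 0.1249]
orientation: [[-1.0, -0.0, -0.0], [-0.0, 1.0, 0.0], [0.0, 0.0, -1.0]]
contact_force: [0.5, 0.1, -1.0]
opening: 0.0298
gripper_force: 30.0
```

>>> {"op": "step_arm", "data": {"increments": [[0,0,0.06,0,0,0],[0,0,0.06,0,0,0],[0,0,0,0,0,0]]}}

```text
time_s: 10.53
position: [0.5156, -0.1703, 0.121]
orientation: [[-1.0, -0.0, -0.001], [-0.0, 1.0, 0.0], [0.001, 0.0, -1.0]]
contact_force: [-1.1, 0.4, -1.0]
opening: 0.0296
gripper_force: 30.0
```

>>> {"op": "step_arm", "data": {"increments": [[0,0,0.05,0,0,0],[0,0,0,0,0,0]]}}

```text
time_s: 10.7
position: [0.5157, -0.1703, 0.1196]
orientation: [[-1.0, -0.0, -0.0], [-0.0, 1.0, 0.0], [0.0, 0.0, -1.0]]
contact_force: [-1.0, -0.4, -0.8]
opening: 0.03
gripper_force: 30.0
```

>>> {"op": "step_arm", "data": {"increments": [[0,0,0.05,0,0,0],[0,0,0,0,0,0]]}}

```text
time_s: 10.87
position: [0.5161, -0.1703, 0.1185]
orientation: [[-1.0, -0.0, 0.001], [-0.0, 1.0, 0.0], [-0.001, 0.0, -1.0]]
contact_force: [1.5, 0.7, -0.9]
opening: 0.0296
gripper_force: 30.0
```

>>> {"op": "step_arm", "data": {"increments": [[0,0,0.05,0,0,0],[0,0,0,0,0,0]]}}

```text
time_s: 11.03
position: [0.5165, -0.1702, 0.1173]
orientation: [[-1.0, -0.0, 0.002], [-0.0, 1.0, 0.0], [-0.002, 0.0, -1.0]]
contact_force: [2.6, 2.1, -0.0]
opening: 0.0298
gripper_force: 30.0
```

>>> {"op": "step_arm", "data": {"increments": [[0,0,0.05,0,0,0],[0,0,0,0,0,0]]}}

```text
time_s: 11.2
position: [0.5165, -0.17, 0.1154]
orientation: [[-1.0, -0.0, 0.002], [-0.0, 1.0, 0.001], [-0.002, 0.001, -1.0]]
contact_force: [5.0, 3.4, -3.3]
opening: 0.0294
gripper_force: 30.0
```

>>> {"op": "step_arm", "data": {"increments": [[-0.035,0.02,0,0,0,0],[0,0,0,0,0,0]]}}

```text
time_s: 11.37
position: [0.5167, -0.1698, 0.1151]
orientation: [[-1.0, -0.0, -0.001], [-0.0, 1.0, -0.0], [0.001, -0.0, -1.0]]
contact_force: [0.8, 1.3, -0.7]
opening: 0.0294
gripper_force: 30.0
```

>>> {"op": "step_arm", "data": {"increments": [[0,0,0,0,0,0]]}}

```text
time_s: 11.45
position: [0.5167, -0.1698, 0.1152]
orientation: [[-1.0, -0.0, -0.001], [-0.0, 1.0, 0.0], [0.001, 0.0, -1.0]]
contact_force: [1.4, 1.4, -1.9]
opening: 0.0298
gripper_force: 30.0
```

>>> {"op": "step_arm", "data": {"increments": [[-0.01,0.01,0.05,0,0,0],[0,0,0,0,0,0]]}}

```text
time_s: 11.62
position: [0.5167, -0.1696, 0.1134]
orientation: [[-1.0, -0.0, -0.001], [-0.0, 1.0, 0.0], [0.001, 0.0, -1.0]]
contact_force: [0.4, 0.8, -2.1]
opening: 0.03
gripper_force: 30.0
```

>>> {"op": "step_arm", "data": {"increments": [[0,0,0.05,0,0,0],[0,0,0,0,0,0]]}}

```text
time_s: 11.78
position: [0.5167, -0.1696, 0.1119]
orientation: [[-1.0, -0.0, -0.001], [-0.0, 1.0, 0.0], [0.001, 0.0, -1.0]]
contact_force: [0.1, 0.8, -1.6]
opening: 0.0296
gripper_force: 30.0
```

>>> {"op": "step_arm", "data": {"increments": [[0,0,0.05,0,0,0],[0,0,0,0,0,0]]}}

```text
time_s: 11.95
position: [0.5168, -0.1695, 0.1105]
orientation: [[-1.0, -0.0, -0.001], [-0.0, 1.0, 0.0], [0.001, 0.0, -1.0]]
contact_force: [-0.1, -0.7, -1.5]
opening: 0.0297
gripper_force: 30.0
```

>>> {"op": "step_arm", "data": {"increments": [[0,0,0.05,0,0,0],[0,0,0,0,0,0]]}}

```text
time_s: 12.12
position: [0.517, -0.1695, 0.1091]
orientation: [[-1.0, -0.0, -0.001], [-0.0, 1.0, 0.0], [0.001, 0.0, -1.0]]
contact_force: [0.0, -0.3, -1.8]
opening: 0.0294
gripper_force: 30.0
```

>>> {"op": "step_arm", "data": {"increments": [[0,0,0.05,0,0,0],[0,0,0,0,0,0]]}}

```text
time_s: 12.28
position: [0.517, -0.1695, 0.1077]
orientation: [[-1.0, -0.0, -0.0], [-0.0, 1.0, 0.0], [0.0, 0.0, -1.0]]
contact_force: [-0.1, 0.3, -2.2]
opening: 0.0297
gripper_force: 30.0
```

>>> {"op": "step_arm", "data": {"increments": [[0,0,0.05,0,0,0],[0,0,0,0,0,0]]}}

```text
time_s: 12.45
position: [0.5171, -0.1694, 0.1062]
orientation: [[-1.0, -0.0, -0.0], [-0.0, 1.0, 0.0], [0.0, 0.0, -1.0]]
contact_force: [-0.6, 0.1, -2.3]
opening: 0.0297
gripper_force: 30.0
```

>>> {"op": "step_arm", "data": {"increments": [[0,0,0.04,0,0,0],[0,0,0,0,0,0]]}}

```text
time_s: 12.62
position: [0.517, -0.1696, 0.1052]
orientation: [[-1.0, -0.0, -0.001], [-0.0, 1.0, -0.0], [0.001, -0.0, -1.0]]
contact_force: [-1.7, -0.3, 0.1]
opening: 0.0295
gripper_force: 30.0
```

>>> {"op": "step_arm", "data": {"increments": [[0,0,0.04,0,0,0],[0,0,0,0,0,0]]}}

```text
time_s: 12.78
position: [0.5169, -0.1697, 0.1042]
orientation: [[-1.0, -0.0, -0.001], [-0.0, 1.0, -0.0], [0.001, -0.0, -1.0]]
contact_force: [-2.1, -0.1, 2.7]
opening: 0.0301
gripper_force: 30.0
```

>>> {"op": "step_arm", "data": {"increments": [[0,0,0.04,0,0,0],[0,0,0,0,0,0]]}}

```text
time_s: 12.95
position: [0.5168, -0.1696, 0.1027]
orientation: [[-1.0, -0.0, -0.001], [-0.0, 1.0, -0.0], [0.001, -0.0, -1.0]]
contact_force: [-4.2, -0.5, 1.4]
opening: 0.0298
gripper_force: 30.0
```

>>> {"op": "step_arm", "data": {"increments": [[0,0,0.04,0,0,0],[0,0,0,0,0,0]]}}

```text
time_s: 13.12
position: [0.5165, -0.1693, 0.101]
orientation: [[-1.0, -0.0, -0.001], [-0.0, 1.0, 0.001], [0.001, 0.001, -1.0]]
contact_force: [-3.0, -0.4, 0.0]
opening: 0.0299
gripper_force: 30.0
```

>>> {"op": "step_arm", "data": {"increments": [[0,0,0.04,0,0,0],[0,0,0,0,0,0]]}}

```text
time_s: 13.28
position: [0.5165, -0.1692, 0.0995]
orientation: [[-1.0, -0.0, -0.001], [-0.0, 1.0, 0.001], [0.001, 0.001, -1.0]]
contact_force: [-3.6, -0.2, -0.8]
opening: 0.0297
gripper_force: 30.0
```

>>> {"op": "step_arm", "data": {"increments": [[0,0,0.04,0,0,0],[0,0,0,0,0,0]]}}

```text
time_s: 13.45
position: [0.5165, -0.1692, 0.0984]
orientation: [[-1.0, -0.0, -0.002], [-0.0, 1.0, 0.001], [0.002, 0.001, -1.0]]
contact_force: [-3.7, -1.0, -1.3]
opening: 0.0295
gripper_force: 30.0
```

>>> {"op": "step_arm", "data": {"increments": [[0,0,0.04,0,0,0],[0,0,0,0,0,0]]}}

```text
time_s: 13.62
position: [0.5166, -0.1693, 0.0973]
orientation: [[-1.0, -0.0, -0.001], [-0.0, 1.0, 0.001], [0.001, 0.001, -1.0]]
contact_force: [-4.2, -1.0, -2.2]
opening: 0.0296
gripper_force: 30.0
```

>>> {"op": "step_arm", "data": {"increments": [[0,0,0.06,0,0,0],[0,0,0.06,0,0,0],[0,0,0,0,0,0]]}}

```text
time_s: 13.87
position: [0.5165, -0.1692, 0.0936]
orientation: [[-1.0, -0.0, -0.002], [-0.0, 1.0, 0.001], [0.002, 0.001, -1.0]]
contact_force: [-4.3, -0.4, -3.3]
opening: 0.0302
gripper_force: 30.0
```

>>> {"op": "step_arm", "data": {"increments": [[0,0,0.06,0,0,0],[0,0,0.06,0,0,0],[0,0,0,0,0,0]]}}

```text
time_s: 14.12
position: [0.5165, -0.1693, 0.0901]
orientation: [[-1.0, -0.0, -0.001], [-0.0, 1.0, 0.001], [0.001, 0.001, -1.0]]
contact_force: [-4.8, -1.4, -2.9]
opening: 0.0296
gripper_force: 30.0
```

>>> {"op": "step_arm", "data": {"increments": [[0,0,0.06,0,0,0],[0,0,0.06,0,0,0],[0,0,0,0,0,0]]}}

```text
time_s: 14.37
position: [0.5165, -0.1693, 0.0865]
orientation: [[-1.0, -0.0, -0.001], [-0.0, 1.0, 0.001], [0.001, 0.001, -1.0]]
contact_force: [-4.7, 0.4, -1.3]
opening: 0.0298
gripper_force: 30.0
```

>>> {"op": "step_arm", "data": {"increments": [[0,0,0.06,0,0,0],[0,0,0.06,0,0,0],[0,0,0,0,0,0]]}}

```text
time_s: 14.62
position: [0.5165, -0.1693, 0.0829]
orientation: [[-1.0, -0.0, -0.002], [-0.0, 1.0, 0.001], [0.002, 0.001, -1.0]]
contact_force: [-5.4, 0.4, -3.2]
opening: 0.0296
gripper_force: 30.0
```

>>> {"op": "step_arm", "data": {"increments": [[0,0,0.06,0,0,0],[0,0,0.06,0,0,0],[0,0,0,0,0,0]]}}

```text
time_s: 14.87
position: [0.5165, -0.1692, 0.0793]
orientation: [[-1.0, -0.0, -0.001], [-0.0, 1.0, 0.001], [0.001, 0.001, -1.0]]
contact_force: [-4.3, -0.5, -2.6]
opening: 0.0296
gripper_force: 30.0
```

>>> {"op": "step_arm", "data": {"increments": [[0,0,0.06,0,0,0],[0,0,0.06,0,0,0],[0,0,0,0,0,0]]}}

```text
time_s: 15.12
position: [0.5165, -0.1692, 0.0757]
orientation: [[-1.0, -0.0, -0.001], [-0.0, 1.0, 0.001], [0.001, 0.001, -1.0]]
contact_force: [-5.8, -0.6, -2.6]
opening: 0.03
gripper_force: 30.0
```

>>> {"op": "step_arm", "data": {"increments": [[0,0,0.06,0,0,0],[0,0,0.06,0,0,0],[0,0,0,0,0,0]]}}

```text
time_s: 15.37
position: [0.5165, -0.1692, 0.0721]
orientation: [[-1.0, -0.0, -0.001], [-0.0, 1.0, 0.001], [0.001, 0.001, -1.0]]
contact_force: [-5.2, -0.8, -2.8]
opening: 0.0297
gripper_force: 30.0
```

>>> {"op": "step_arm", "data": {"increments": [[0,0,0.05,0,0,0],[0,0,0.05,0,0,0],[0,0,0,0,0,0]]}}

```text
time_s: 15.62
position: [0.5165, -0.1691, 0.069]
orientation: [[-1.0, -0.0, -0.001], [-0.0, 1.0, 0.001], [0.001, 0.001, -1.0]]
contact_force: [-4.3, 0.3, -3.2]
opening: 0.0298
gripper_force: 30.0
```

Slow down; the click should come around TCP z ≈ 0.062.

>>> {"op": "step_arm", "data": {"increments": [[0,0,0.05,0,0,0],[0,0,0.05,0,0,0],[0,0,0,0,0,0]]}}

```text
time_s: 15.87
position: [0.5166, -0.1692, 0.0658]
orientation: [[-1.0, -0.0, -0.001], [-0.0, 1.0, 0.001], [0.001, 0.001, -1.0]]
contact_force: [-2.7, -0.5, -6.0]
opening: 0.03
gripper_force: 30.0
```

>>> {"op": "step_arm", "data": {"increments": [[0,0,0.04,0,0,0],[0,0,0,0,0,0]]}}

```text
time_s: 16.03
position: [0.5171, -0.1693, 0.0651]
orientation: [[-1.0, -0.0, -0.0], [-0.0, 1.0, 0.0], [0.0, 0.0, -1.0]]
contact_force: [-2.2, 0.4, -8.0]
opening: 0.0299
gripper_force: 30.0
```

>>> {"op": "step_arm", "data": {"increments": [[0,0,0.04,0,0,0],[0,0,0,0,0,0]]}}

```text
time_s: 16.2
position: [0.5177, -0.1695, 0.0644]
orientation: [[-1.0, -0.0, 0.001], [-0.0, 1.0, -0.0], [-0.001, -0.0, -1.0]]
contact_force: [-0.5, 0.5, -5.2]
opening: 0.0295
gripper_force: 30.0
```

>>> {"op": "step_arm", "data": {"increments": [[0,0,0.03,0,0,0],[0,0,0,0,0,0]]}}

```text
time_s: 16.37
position: [0.518, -0.1697, 0.064]
orientation: [[-1.0, -0.0, 0.002], [-0.0, 1.0, -0.001], [-0.002, -0.001, -1.0]]
contact_force: [-0.0, 0.8, -3.8]
opening: 0.0294
gripper_force: 30.0
```

>>> {"op": "step_arm", "data": {"increments": [[0,0,0.03,0,0,0],[0,0,0,0,0,0]]}}

```text
time_s: 16.53
position: [0.518, -0.1698, 0.0632]
orientation: [[-1.0, -0.0, 0.002], [-0.0, 1.0, -0.001], [-0.002, -0.001, -1.0]]
contact_force: [-0.2, 0.1, -0.8]
opening: 0.03
gripper_force: 30.0
```

>>> {"op": "step_arm", "data": {"increments": [[0,0,0.03,0,0,0],[0,0,0,0,0,0]]}}

```text
time_s: 16.7
position: [0.5176, -0.1697, 0.0621]
orientation: [[-1.0, -0.0, 0.001], [-0.0, 1.0, -0.0], [-0.001, -0.0, -1.0]]
contact_force: [1.5, 0.8, -1.4]
opening: 0.03
gripper_force: 30.0
```

>>> {"op": "step_arm", "data": {"increments": [[0,0,0.03,0,0,0],[0,0,0,0,0,0]]}}

```text
time_s: 16.87
position: [0.5175, -0.1697, 0.0611]
orientation: [[-1.0, -0.0, 0.001], [-0.0, 1.0, -0.0], [-0.001, -0.0, -1.0]]
contact_force: [-0.1, 0.3, 0.8]
opening: 0.0302
gripper_force: 30.0
```

>>> {"op": "step_arm", "data": {"increments": [[0,0,0.02,0,0,0],[0,0,0,0,0,0]]}}

```text
time_s: 17.03
position: [0.5175, -0.1697, 0.0607]
orientation: [[-1.0, -0.0, 0.001], [-0.0, 1.0, -0.0], [-0.001, -0.0, -1.0]]
contact_force: [0.2, 0.8, 2.0]
opening: 0.0295
gripper_force: 30.0
```

>>> {"op": "step_arm", "data": {"increments": [[0,0,0.02,0,0,0],[0,0,0,0,0,0]]}}

```text
time_s: 17.2
position: [0.5176, -0.1697, 0.0602]
orientation: [[-1.0, -0.0, 0.001], [-0.0, 1.0, -0.0], [-0.001, -0.0, -1.0]]
contact_force: [-1.2, 0.7, 4.8]
opening: 0.0298
gripper_force: 30.0
```

>>> {"op": "step_arm", "data": {"increments": [[0,0,0.02,0,0,0],[0,0,0,0,0,0]]}}

```text
time_s: 17.37
position: [0.5176, -0.1697, 0.0598]
orientation: [[-1.0, -0.0, 0.001], [-0.0, 1.0, -0.0], [-0.001, -0.0, -1.0]]
contact_force: [-2.0, 0.9, 7.9]
opening: 0.0299
gripper_force: 30.0
```

>>> {"op": "step_arm", "data": {"increments": [[0,0,0.02,0,0,0],[0,0,0,0,0,0]]}}

```text
time_s: 17.53
position: [0.5176, -0.1697, 0.0595]
orientation: [[-1.0, -0.0, 0.001], [-0.0, 1.0, -0.0], [-0.001, -0.0, -1.0]]
contact_force: [-3.1, 1.1, 9.8]
opening: 0.0298
gripper_force: 30.0
```

>>> {"op": "step_arm", "data": {"increments": [[0,0,0,0,0,0],[0,0,0,0,0,0]]}}

```text
time_s: 17.7
position: [0.5176, -0.1697, 0.0595]
orientation: [[-1.0, -0.0, 0.001], [-0.0, 1.0, -0.0], [-0.001, -0.0, -1.0]]
contact_force: [-3.0, 0.7, 8.9]
opening: 0.0297
gripper_force: 30.0
```

>>> {"op": "step_arm", "data": {"increments": [[0,0,-0.03,0,0,0],[0,0,-0.03,0,0,0],[0,0,0,0,0,0]]}}

```text
time_s: 17.95
position: [0.5175, -0.1697, 0.0606]
orientation: [[-1.0, -0.0, 0.001], [-0.0, 1.0, -0.0], [-0.001, -0.0, -1.0]]
contact_force: [0.3, 0.3, 2.4]
opening: 0.0299
gripper_force: 30.0
```

>>> {"op": "step_arm", "data": {"increments": [[0,0,0,0,0,0],[0,0,0,0,0,0],[0,0,0,0,0,0],[0,0,0,0,0,0],[0,0,0,0,0,0]], "claw": -1}}

```text
time_s: 18.37
position: [0.517, -0.1694, 0.0599]
orientation: [[-1.0, -0.0, -0.001], [-0.0, 1.0, 0.0], [0.001, 0.0, -1.0]]
contact_force: [0.1, 0.3, 0.7]
opening: 0.0552
gripper_force: 0.0
```

>>> {"op": "step_arm", "data": {"increments": [[0,0,0,0,0,0],[0,0,0,0,0,0],[0,0,0,0,0,0],[0,0,0,0,0,0],[0,0,0,0,0,0]]}}

```text
time_s: 18.78
position: [0.5172, -0.1695, 0.0603]
orientation: [[-1.0, -0.0, 0.0], [-0.0, 1.0, -0.0], [-0.0, -0.0, -1.0]]
contact_force: [-0.0, -0.5, -0.7]
opening: 0.0841
gripper_force: 0.0
```

Retract straight up about 130 mm and look.

>>> {"op": "step_arm", "data": {"increments": [[0,0,-0.3,0,0,0],[0,0,-0.7,0,0,0],[0,0,-0.9,0,0,0],[0,0,-0.9,0,0,0],[0,0,-0.9,0,0,0]]}}

```text
time_s: 19.2
position: [0.517, -0.1694, 0.1731]
orientation: [[-1.0, -0.0, 0.0], [-0.0, 1.0, -0.0], [-0.0, -0.0, -1.0]]
contact_force: [-0.1, 0.2, 1.5]
opening: 0.0871
gripper_force: 0.0
```

>>> {"op": "step_arm", "data": {"increments": [[0,0,-0.8,0,0,0],[0,0,-0.4,0,0,0],[0,0,0,0,0,0],[0,0,0,0,0,0],[0,0,0,0,0,0]]}}

```text
time_s: 19.62
position: [0.5163, -0.1691, 0.2055]
orientation: [[-1.0, -0.0, -0.002], [-0.0, 1.0, 0.001], [0.002, 0.001, -1.0]]
contact_force: [-0.4, 0.7, -1.3]
opening: 0.0869
gripper_force: 0.0
```

Run:
```python
from h import *
c=read_camera("scene");cv2.imwrite("pics/s6.png",cv2.resize(c["pixels"][130:210,190:280],None,fx=7,fy=7,interpolation=3))
```

```text
(no output)
```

View pics/s6.png

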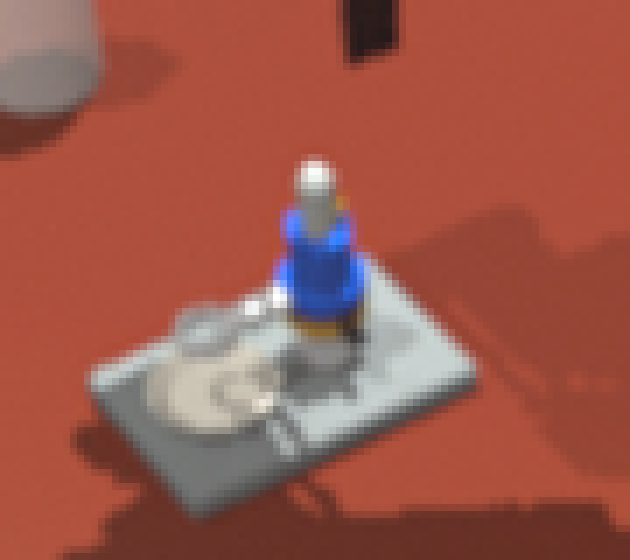

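The collar sits on the seat with the brass ball out above its rim at crop pixel (342,203). The tool ring is over the dish at (207,330), and the gripper is well clear.

```bash
python3 -c "
from bench import *
print(hand_in())"
```

```text
the job is handed in; nothing more can be done
None
```

I slid the smallest blue collar onto the rod past the ball click, pressed it home on the pad with about 10 N, released it with the tool ring over the dish, and handed the job in at about 20 s; no verdict was returned.

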